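# Charge the mill crock through the sprung shutter

### The arm

A 6-joint arm with a two-finger parallel gripper is mounted at the origin on the work surface. World frame = base frame: x ahead of the robot, y to its left, z up, the work surface at z = 0. Lengths are in m, angles in rad, forces in N, time in s.
With the tool pointing down it reaches from about 0.375 to 0.9 m from the base axis. Payload 3.1 kg.
Tool frame: the origin (TCP) lies between the finger pads; the fingertips stand 8 mm ahead of it and the grasp point (between the pads) lies 11 mm behind it; z points along the fingers, y is the line along which they close (so a half turn about z gives the same grasp; the last joint's range is limited). The gripper opens to 87 mm and grips with 3 to 60 N. Pads are 19 mm wide; open, the fingers measure 117 mm over their backs; the gripper's body (75 mm by 190 mm) begins 51 mm behind the grasp point.
Start: joints at [0.986, 0.527, 1.433, -0, 1.181, -0.178], TCP at [0.247, 0.574, 0.231] pointing down, gripper open.
Joint ranges: [-3.08, 3.08], [-0.75, 2.2], [0.22, 2.44], [-1.43, 4.57], [0, 2.65], [-2.85, 2.85]. Speed limits (rad/s): [2.79, 2.79, 3.14, 3.14, 3.14, 3.14].

### API

Orientations are given as a unit quaternion [x, y, z, w].
In Python, from rig import robot, vision, job gives the robot as it stands.
- The arm moves only by the shell command python3 -m handwheel 'ROWS' [OPENING] [FORCE]. ROWS is JSON, a list of rows, each a list of 4 numbers: the shift along the tool's x, y, z as a fraction of full scale, then the turn about the tool's z as a fraction of full scale. A call has 1 to 20 rows; each row is the pose to reach, as a shift and turn from the pose commanded when the call began, along the tool's axes at that moment, turning the shorter way round; what a row does not reach only later rows make up. Full scale, the value 1, is 300 mm for a shift and 2 pi rad for a turn. A row lasts 1/12 s, in which the tool goes at most 41.7 mm and 7.16 degrees, less where a joint would pass 70% of its speed; a pose out of reach is approached as far as the arm can. A call with a number of a shift or a turn outside -1 to 1 is refused whole. A call with a gripper value outside its range is refused whole. OPENING is the opening in per cent of the stroke, from 0 (shut) to 100 (fully open), set as the call begins (- or left out, the last holds). The fingers move at their own pace and stop on an object; FORCE is the grip in N (left out, the last holds). Time passes only in rows, so rows that repeat a pose let the fingers close. It gives the time, the measured TCP pose, the force, the opening and the grip force at its end, in the units of the state.
- robot.get_obs(): the state, without advancing time (a new reading comes with each control period).
- vision.camera(name): name is "side" or "top" or "wrist"; returns a dict with "frame" (480x640x3 uint8, red, green, blue), "K" (3x3 intrinsics, pixels), "cam_to_world" (4x4, takes a point from camera to world coordinates); the wrist camera has in their place "hand_eye" (4x4, takes a point from camera to tool coordinates, whose origin is the TCP and whose axes are the flange's). Camera axes: x right, y down, z forward; pixel columns grow to the right and rows downward; lengths in m; the calibration is good to about 2 mm. A picture is of the moment at which its call begins: read the wrist's pose just before it. There is no depth.
- job.hand_in(): hands the job in; it is judged then, once.
Trained networks look in the newest picture that a camera, given by its name, has taken for a name from the list of things; names that differ only in an ending like _2 or _b are one class to them, and where a whole thing is asked for, a point or a joint stands for the part that bears it (a point fixed in the world has none). Each returns a list of dicts, best first, with "conf" (0 to 1); they miss things now and then, are a little off and sometimes report something else, mostly with a low value. They report only what shows in the picture. A call takes as long as a camera call.
- vision.look_for(camera, label): "point" ([row, column] in pixels, amid what is visible of it).
- vision.outline_of(camera, label): "mask" (480x640 bool, what is visible of it) and "point" ([row, column] in pixels, amid what is visible of it).
The state is a dict: "time": time; "q": joint angles; "joint_velocities": joint speeds; "joint_torque": joint torques, N m; "position": TCP position; "tool_rot": TCP orientation; "ft_force": force on the tool from outside, world axes, zero at the start; "moment": the same for the moment, N m; "grip_width": finger opening in m; "grip_force": force on a finger pad.
Only numpy, scipy, OpenCV 4.12 (cv2) and the standard library are available. Lean on these libraries where they do the work, as an engineer would, in place of code of your own. Each camera call takes 0.05 s, during which the arm holds its last target. There are 200 camera calls.

### The job

Tip all five porcelain grinding balls from the wooden tray into the top of the hopper while its shutter is closed, and set the empty tray back down upright on the table. Then pull the shutter's sprung telescoping rod out by its paddle until its collar, the length mark, is in the mouth of the tube (80 mm out), so that all the balls run down into the crock, and finish holding it there against the spring: do not let go. Leave the other things on the table where they are.

Things in the scene. Friction and masses are not known exactly. Their poses are not given: they have to be found in the camera images.
- hopper: Sheet-metal trough hopper in a dark wooden frame, fixed on the table, 140 (x) x 195 (y) x 175 mm tall; place and yaw vary. Origin on the table under the trough's middle, z up; own +x: the way the floor slopes down (18 deg; 124 to 80 mm high) to a steel shutter at x = 72 mm that closes the outlet, then to the crock. Own -y: the way the rod pulls out. The rod opens the shutter.
- hopper_mouth (a point): Middle of the hopper's open top, level with its rim, 175 mm above the table; axes as the hopper's. The mouth is 134 mm (x) by 136 mm (y) inside; below it the sides slope in to a straight trough 62 mm wide.
- tube_mouth (a point): Open end of the rod's guide tube (dark steel, 22 mm thick, 85 mm long, along the hopper's y), on its axis, 160 mm above the table, at (85, -125, 160) mm in the hopper's frame. The rod comes out here, towards the hopper's -y.
- paddle (a point): Grip point in the middle of the pull paddle on the rod's outer end, 196 mm above the table: upright pale wooden block 30 mm (hopper x) x 14 mm (hopper y, pull direction) x 68 mm tall, top 214 mm above the table. Moves with the rod. At home its inner face is 39 mm out from the tube mouth, only the 12 mm rod (top 166 mm high) between: stay above it.
- rod (a joint): How far the telescoping rod is out of its tube, m: 0 = home, shutter closed; grows as it is pulled along the hopper's -y; stop at 0.100. Its length mark, a raised steel collar (17 mm across, 6 mm wide), is inside the tube at home and centred in the tube's mouth at 0.080. A spring pulls it home: 4.5 N at 0, rising evenly to 13 N at 0.080; it snaps shut if let go.
- crock (a point): Centre of the inner floor (6 mm above the table) of the white crock under the hopper's outlet: 114 mm inside, rim 55 mm above the table; fixed to the hopper, 150 mm along its +x.
- tray: Loose pale wooden tray on the table, 140 (own x) x 80 mm (own y), walls 36 mm high, about 0.25 kg empty. Origin at the centre of its underside, z up. Its +x end has no wall: the floor ramps up 15 deg over the last 35 mm to a pouring lip, which roughly faces the hopper. Posts at mid-sides carry a handle bar. Balls roll out when tipped lip-down over 15 deg; 45 deg empties it.
- tray_grip (a point): Middle of the tray's handle: a level bar along the tray's y, 14 mm thick (x) and 20 mm tall, 80 mm free between the posts; the point is 95 mm above the tray's underside, right above the middle of the tray. Below it is free down to the balls' tops, 34 mm above the underside.
- tray_lip (a point): Middle of the tray's pouring lip, 70 mm along the tray's +x and 13 mm above its underside.
- ball0_center (a point): Centre of one of the five loose white porcelain grinding balls, 30 mm across, 35 g, that start in the tray, all alike.
- ball1_center (a point): Centre of one of the five loose white porcelain grinding balls, 30 mm across, 35 g, that start in the tray, all alike.
- ball2_center (a point): Centre of one of the five loose white porcelain grinding balls, 30 mm across, 35 g, that start in the tray, all alike.
- ball3_center (a point): Centre of one of the five loose white porcelain grinding balls, 30 mm across, 35 g, that start in the tray, all alike.
- ball4_center (a point): Centre of one of the five loose white porcelain grinding balls, 30 mm across, 35 g, that start in the tray, all alike.
- mug: Bystander, to be left alone: white mug, 72 mm across, 80 mm tall. Origin under it, on the table.
- bowl: Bystander, to be left alone: white bowl, 150 mm across, 70 mm tall. Origin under it, on the table.
- jug: Bystander, to be left alone: white jug with brushes, about 110 mm across, 215 mm tall with the brushes. Origin under it, on the table.
- plates: Bystander, to be left alone: stack of white plates, 144 mm across, 73 mm tall. Origin under it, on the table.
- cup: Bystander, to be left alone: terracotta cup, 68 mm across, 65 mm tall. Origin under it, on the table.
- mould: Bystander, to be left alone: plaster mould block 110 x 80 x 50 mm. Origin under it, on the table.
- brush: Bystander, to be left alone: loose brush lying on the table.
- scraper: Bystander, to be left alone: loose scraper lying on the table.

How it is judged:
On the way, in this order (a step that is already met when the one before it is completed fails the run):
1. all five balls lie in the hopper's trough, the shutter closed (x of ball0_center in the frame of hopper between -0.07 and 0.066 m and y of ball0_center in the frame of hopper between -0.072 and 0.072 m and z of ball0_center in the frame of hopper between 0.08 and 0.175 m and x of ball1_center in the frame of hopper between -0.07 and 0.066 m and y of ball1_center in the frame of hopper between -0.072 and 0.072 m and z of ball1_center in the frame of hopper between 0.08 and 0.175 m and x of ball2_center in the frame of hopper between -0.07 and 0.066 m and y of ball2_center in the frame of hopper between -0.072 and 0.072 m and z of ball2_center in the frame of hopper between 0.08 and 0.175 m and x of ball3_center in the frame of hopper between -0.07 and 0.066 m and y of ball3_center in the frame of hopper between -0.072 and 0.072 m and z of ball3_center in the frame of hopper between 0.08 and 0.175 m and x of ball4_center in the frame of hopper between -0.07 and 0.066 m and y of ball4_center in the frame of hopper between -0.072 and 0.072 m and z of ball4_center in the frame of hopper between 0.08 and 0.175 m and value of joint rod below 0.012 m), for 0.3 s.
2. the tray stands upright on the table, let go (height (world z) of tray below 0.006 m and angle between tray's own z axis and vertical below 0.08 rad and contact force between the fingers and tray below 0.2 N), for 0.2 s.
3. the rod is pulled out to its mark (value of joint rod between 0.073 and 0.087 m), for 0.3 s.
At the end, for the whole second after the job is handed in: The rod is held still by the fingers at 80 mm, within 7 mm either way (collar in the tube's mouth), nothing else holding it; all five balls are in the crock; the tray stands upright on the table, not touched (all of step 2 and all of step 3 and contact force between the fingers and rod above 2 N and contact force between tray and rod below 0.2 N and velocity of joint rod between -0.02 and 0.02 m/s and horizontal distance between each of ball0_center, ball1_center, ball2_center, ball3_center, ball4_center and crock below 0.058 m and height (world z) of each of ball0_center, ball1_center, ball2_center, ball3_center, ball4_center below 0.058 m); the arm keeps its last pose, push and grip.
It fails at once if a bystander (mug, bowl, jug, plates, cup, mould, brush or scraper) is pushed more than 30 mm (distance of any of mug, bowl, jug, plates, cup, mould, brush, scraper from where it was at the start of the episode above 0.03 m).
It also fails if it takes over 72 s, if anything falls off the work surface, if the arm or the gripper's body presses on something with over 40 N, if the wrist force passes 120 N, or if a joint passes its speed limit or range.

## Working session

There is one attempt and no reset: what is moved stays moved. The work goes in short steps, Python scripts to look and compute and a shell command to move; the robot and the scene stay as the last step left them, time stands still between calls to the robot, and variables do not carry over. Pictures are saved under pics/ and viewed, at most 10 in all, crops included, and the job is handed in when it is done.

```bash
mkdir -p pics; ls; cat > h.py <<'E'
from rig import robot, vision, job
import numpy as np, cv2
from scipy.spatial.transform import Rotation as R
def cam(n):
    o=robot.get_obs(); c=vision.camera(n)
    if 'cam_to_world' in c: T=np.array(c['cam_to_world'])
    else:
        W=np.eye(4); W[:3,:3]=R.from_quat(o['tool_rot']).as_matrix(); W[:3,3]=o['position']; T=W@np.array(c['hand_eye'])
    return c['frame'],np.array(c['K']),T
def proj(K,T,P):
    p=(np.atleast_2d(P)-T[:3,3])@T[:3,:3]; u=p@K.T; return u[:,:2]/u[:,2:]
def onplane(K,T,rc,z):
    d=T[:3,:3]@np.linalg.solve(K,[rc[1],rc[0],1]); o=T[:3,3]; return o+d*(z-o[2])/d[2]
def ray(K,T,rc):
    d=T[:3,:3]@np.linalg.solve(K,[rc[1],rc[0],1]); return T[:3,3],d/np.linalg.norm(d)
def tri(rays):
    A=sum(np.eye(3)-np.outer(d,d) for o,d in rays); b=sum((np.eye(3)-np.outer(d,d))@o for o,d in rays); return np.linalg.solve(A,b)
def save(n,f): cv2.imwrite('pics/'+n,f[:,:,::-1])
E
python3 - <<'E'
from h import *
o=robot.get_obs(); print({k:np.round(v,3) for k,v in o.items()})
for n in('top','side','wrist'):
    f,K,T=cam(n); save(n+'0.png',f); print(n,K[0,0],T.round(3).tolist())
    for l in['hopper','paddle','rod','crock','tray','tray_grip','tray_lip','ball0_center','tube_mouth','hopper_mouth','mug','bowl','jug','plates','cup','mould','brush','scraper']:
        try: print(' ',l,[(np.round(d['point']).tolist(),round(d['conf'],2)) for d in vision.look_for(n,l)][:5 if 'ball' in l else 2])
        except Exception as e: print(l,e)
E
```

```text
pics
{'time': np.float64(0.0), 'q': array([ 0.985,  0.528,  1.434,  0.   ,  1.181, -0.179]), 'joint_velocities': array([-0.001,  0.002,  0.001,  0.   ,  0.001, -0.002]), 'joint_torque': array([ 1.0000e-03, -4.4004e+01, -1.7660e+01,  6.4000e-02,  5.8000e-02,
       -0.0000e+00]), 'position': array([0.247, 0.573, 0.23 ]), 'tool_rot': array([ 0.202,  0.979, -0.001, -0.   ]), 'ft_force': array([-0.229, -0.085,  0.123]), 'moment': array([ 0.005, -0.012,  0.01 ]), 'grip_force': np.float64(0.0), 'grip_width': np.float64(0.087)}
top 481.8092628650965 [[-0.023, -0.999, 0.046, 0.473], [-0.999, 0.024, 0.025, -0.039], [-0.026, -0.046, -0.999, 1.221], [0.0, 0.0, 0.0, 1.0]]
  hopper [([238.0, 320.0], 0.59), ([209.0, 369.0], 0.45)]
  paddle [([209.0, 371.0], 0.95)]
  rod [([217.0, 323.0], 0.87)]
  crock [([238.0, 319.0], 0.88)]
  tray [([267.0, 180.0], 0.83), ([272.0, 176.0], 0.33)]
  tray_grip [([267.0, 177.0], 0.88)]
  tray_lip [([266.0, 174.0], 0.84), ([260.0, 186.0], 0.54)]
  ball0_center [([247.0, 191.0], 0.56)]
  tube_mouth [([238.0, 320.0], 0.95)]
  hopper_mouth [([240.0, 317.0], 0.57)]
  mu
[... 923 characters left out ...]
0, 438.0], 0.58)]
  mug [([352.0, 207.0], 0.9)]
  bowl [([276.0, 195.0], 0.89)]
  jug [([183.0, 275.0], 0.74)]
  plates [([423.0, 210.0], 0.77)]
  cup [([410.0, 341.0], 0.74), ([195.0, 331.0], 0.64)]
  mould [([230.0, 410.0], 0.64)]
  brush [([245.0, 234.0], 0.95)]
  scraper [([453.0, 440.0], 0.56)]
wrist 343.84445046757514 [[0.395, 0.892, 0.22, 0.186], [0.919, -0.383, -0.094, 0.599], [0.0, 0.239, -0.971, 0.386], [0.0, 0.0, 0.0, 1.0]]
  hopper []
  paddle []
  rod []
  crock []
  tray []
  tray_grip []
  tray_lip []
  ball0_center []
  tube_mouth []
  hopper_mouth []
  mug []
  bowl []
  jug []
  plates [([286.0, 245.0], 0.35)]
  cup []
  mould []
  brush []
  scraper [([322.0, 243.0], 0.6)]
```

```bash
python3 - <<'E'
import cv2,numpy as np
E
ls pics
```

```text
side0.png
top0.png
wrist0.png
```

View pics/top0.png

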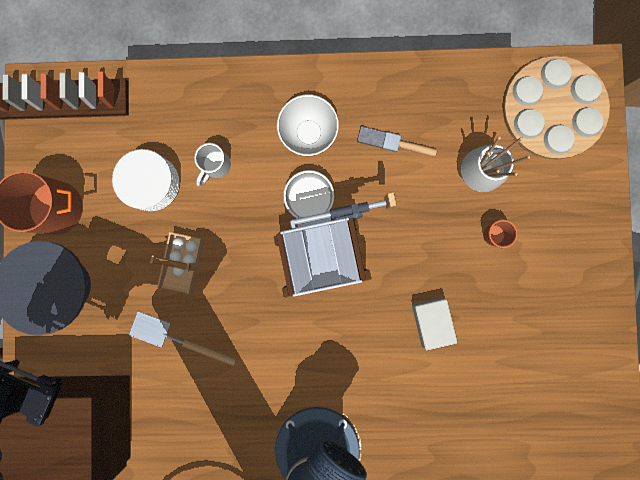

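View pics/side0.png

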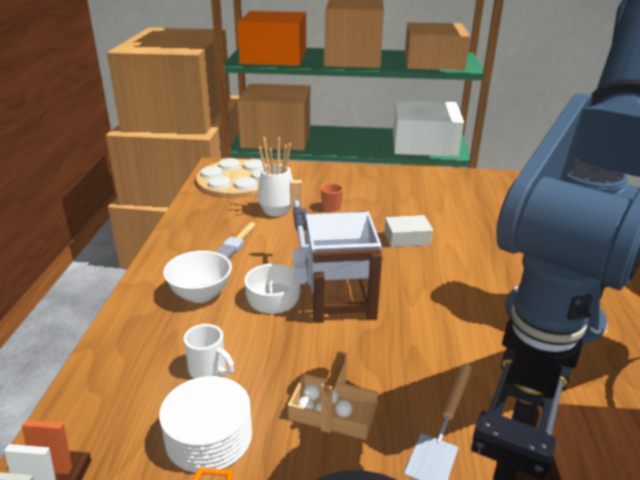

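```bash
python3 - <<'E'
import cv2,numpy as np
t=cv2.imread('pics/top0.png'); s=cv2.imread('pics/side0.png')
r=lambda im,x,y,w,h,k:cv2.resize(im[y:y+h,x:x+w],None,fx=k,fy=k,interpolation=cv2.INTER_CUBIC)
out=np.zeros((600,800,3),np.uint8)
out[:,:]=0
a=r(t,265,160,140,150,4); out[:600,:560]=a      # hopper top
b=r(t,145,220,60,80,4); out[:320,560:800]=b
c=r(s,275,340,120,105,2); out[330:540,560:800]=c
cv2.imwrite('pics/z1.png',out)
E
```

```text
(no output)
```

View pics/z1.png

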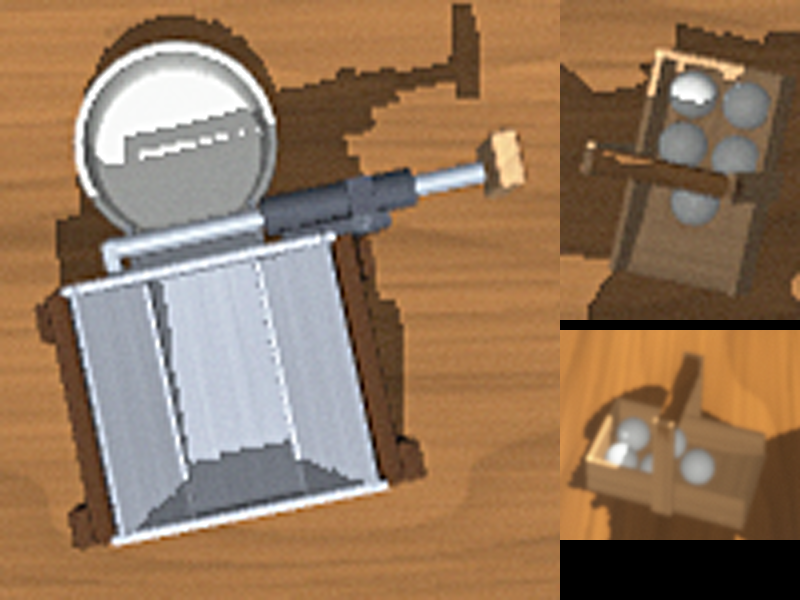

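```bash
cat > fit.py <<'E'
from h import *
from scipy.optimize import least_squares
def fit(K,T,P,uv,x0):
    P=np.array(P,float)/1000; uv=np.array(uv,float)
    def W(x): c,s=np.cos(x[2]),np.sin(x[2]); return np.c_[P[:,0]*c-P[:,1]*s+x[0],P[:,0]*s+P[:,1]*c+x[1],P[:,2]]
    r=least_squares(lambda x:(proj(K,T,W(x))-uv).ravel(),x0,loss='soft_l1'); return r.x,r.fun.reshape(-1,2)
E
python3 - <<'E'
from fit import *
f,K,T=cam('top')
z=lambda x,y:(265+x/4,160+y/4); t=lambda x,y:(145+(x-560)/4,220+y/4)
x,r=fit(K,T,[[70,75,175],[70,-75,175],[-70,-75,175],[-70,75,175],[85,-171,214],[150,0,55]],[z(62,292),z(335,236),z(388,485),z(113,543),z(507,160),z(176,140)],[.5,0,.2])
print('hopper',x.round(4),np.degrees(x[2]),r.round(1).tolist())
c,s=np.cos(x[2]),np.sin(x[2]); H=np.array([[c,-s],[s,c]])
for n,p in dict(paddle=(85,-171),tube=(85,-125),tubein=(85,-40)).items(): print(n,(x[:2]+H@np.array(p)/1000).round(4))
y,r=fit(K,T,[[0,0,105],[70,-40,13],[70,40,13],[-70,-40,36],[-70,40,36]],[t(663,170),t(612,268),t(742,295),t(655,52),t(783,75)],[.5,.3,3.0])
print('tray',y.round(4),np.degrees(y[2]),r.round(1).tolist())
o=robot.get_obs(); print(R.from_quat(o['tool_rot']).as_matrix().round(3))
for n in 'mug bowl jug plates cup mould brush scraper'.split():
    d=vision.look_for('top',n)[0]; print(n,onplane(K,T,d['point'],0.03)[:2].round(3))
E
```

```text
hopper [ 0.4762 -0.0243  0.1851] 10.604523999273452 [[0.1, -0.5], [-0.7, -0.8], [-0.4, 0.2], [0.5, -0.0], [0.5, 0.1], [-0.1, 1.6]]
paddle [ 0.5912 -0.1767]
tube [ 0.5827 -0.1315]
tubein [ 0.5671 -0.048 ]
tray [0.4692 0.3305 2.9042] 166.3994905714429 [[-1.4, 0.9], [1.7, -0.2], [-0.1, -0.1], [0.5, -0.9], [-0.3, 0.2]]
[[-0.918  0.396 -0.   ]
 [ 0.396  0.918  0.   ]
 [ 0.     0.    -1.   ]]
mug [0.716 0.245]
bowl [0.799 0.006]
jug [ 0.694 -0.442]
plates [0.672 0.415]
cup [ 0.526 -0.458]Traceback (most recent call last):
  File "<stdin>", line 12, in <module>
IndexError: list index out of range
```

```bash
python3 -m handwheel '[[-0.999,-0.449,0,-0.277],[-0.999,-0.449,0,-0.277],[-0.999,-0.449,0,-0.277],[-0.999,-0.449,0,-0.277],[-0.999,-0.449,0,-0.277],[-0.999,-0.449,0,-0.277],[-0.999,-0.449,0,-0.277],[-0.999,-0.449,0,-0.277],[-0.999,-0.449,0,-0.277],[-0.999,-0.449,0,-0.277],[-0.999,-0.449,0,-0.277],[-0.999,-0.449,0,-0.277],[-0.999,-0.449,0,-0.277],[-0.999,-0.449,0,-0.277],[-0.999,-0.449,0,-0.277],[-0.999,-0.449,0,-0.277],[-0.999,-0.449,0,-0.277],[-0.999,-0.449,0,-0.277]]' 100
python3 - <<'E'
from fit import *
o=robot.get_obs(); print(o['position'].round(4),R.from_quat(o['tool_rot']).as_matrix().round(3).tolist(),o['q'].round(2))
f,K,T=cam('wrist'); g=f.copy()
y=[.4692,.3305,2.9042]; c,s=np.cos(y[2]),np.sin(y[2])
for p in [[0,0,105],[0,40,105],[0,-40,105],[70,-40,13],[70,40,13],[-70,-40,36],[-70,40,36]]:
    q=proj(K,T,[[y[0]+(c*p[0]-s*p[1])/1000,y[1]+(s*p[0]+c*p[1])/1000,p[2]/1000]])[0]; print(p,q.round())
    cv2.circle(g,tuple(int(v) for v in q),4,(255,0,0),1)
save('w1.png',g)
E
```

```text
time: 4.7
position: [0.4692, 0.3317, 0.2306]
tool_rot: [-0.618, 0.786, -0.0, 0.0]
ft_force: [-0.1, 0.6, -0.0]
grip_width: 0.0864
grip_force: 0.0
[0.4692 0.3317 0.2306] [[-0.236, -0.972, 0.0], [-0.972, 0.236, 0.0], [-0.0, -0.0, -1.0]] [ 0.42  0.46  1.56 -0.    1.12 -2.48]
[0, 0, 105] [319. 230.]
[0, 40, 105] [319. 182.]
[0, -40, 105] [319. 275.]
[70, -40, 13] [382. 246.]
[70, 40, 13] [385. 174.]
[-70, -40, 36] [253. 252.]
[-70, 40, 36] [250. 176.]
```

View pics/w1.png

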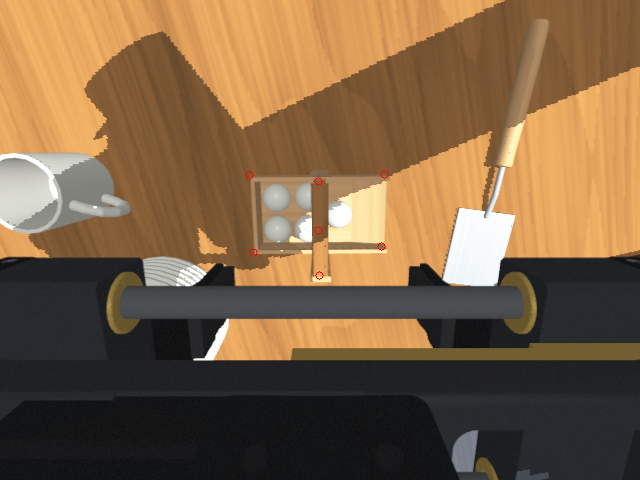

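```bash
python3 -m handwheel '[[0,0,0.12,0],[0,0,0.24,0],[0,0,0.36,0],[0,0,0.45,0],[0,0,0.489,0],[0,0,0.489,0],[0,0,0.489,0]]' 100 && python3 -m handwheel '[[0,0,0,0],[0,0,0,0],[0,0,0,0],[0,0,0,0],[0,0,0,0],[0,0,0,0],[0,0,0,0],[0,0,0,0]]' 0 12
```

```text
time: 5.33
position: [0.4696, 0.3319, 0.084]
tool_rot: [-0.618, 0.786, -0.0, 0.0]
ft_force: [0.4, 0.4, 0.6]
grip_width: 0.087
grip_force: 0.0
time: 6.0
position: [0.4692, 0.3317, 0.0839]
tool_rot: [-0.618, 0.786, -0.0, 0.0]
ft_force: [-0.3, 0.4, 0.3]
grip_width: 0.042
grip_force: 0.0
```

```bash
python3 -m handwheel '[[0,0,0,0],[0,0,0,0],[0,0,0,0],[0,0,0,0],[0,0,0,0],[0,0,0,0],[0,0,0,0],[0,0,0,0]]' 0 12; python3 -m handwheel '[[0,0,-0.03,0],[0,0,-0.1,0],[0,0,-0.2,0],[0,0,-0.3,0],[0,0,-0.4,0],[0,0,-0.5,0],[0,0,-0.6,0],[0,0,-0.7,0],[0,0,-0.75,0],[0,0,-0.75,0],[0,0,-0.75,0]]'
```

```text
time: 6.67
position: [0.4695, 0.3317, 0.0838]
tool_rot: [-0.618, 0.786, -0.0, 0.0]
ft_force: [0.9, -0.3, -0.9]
grip_width: 0.0143
grip_force: 12.0
time: 7.58
position: [0.4683, 0.3315, 0.309]
tool_rot: [-0.619, 0.786, 0.0, -0.0]
ft_force: [0.1, -0.6, -4.7]
grip_width: 0.014
grip_force: 12.0
```

```bash
python3 -m handwheel '[[0.012,-0.002,0,0.005],[0.036,-0.006,0,0.014],[0.072,-0.011,0,0.029],[0.114,-0.018,0,0.046],[0.162,-0.025,0,0.065],[0.21,-0.033,0,0.084],[0.258,-0.04,0,0.103],[0.306,-0.048,0,0.122],[0.354,-0.055,0,0.142],[0.402,-0.063,0,0.161],[0.45,-0.07,0,0.18],[0.498,-0.078,0,0.199],[0.54,-0.084,0,0.216],[0.57,-0.089,0,0.228],[0.588,-0.092,0,0.235],[0.6,-0.094,0,0.24],[0.6,-0.094,0,0.24],[0.6,-0.094,0,0.24]]'
python3 - <<'E'
from h import *
o=robot.get_obs(); M=R.from_quat(o['tool_rot']).as_matrix(); print(M.round(3).tolist(),o['q'].round(2))
a=np.radians(10.6); ty=np.arctan2(M[1,1],M[0,1]); print('turn',((ty-a)/(2*np.pi)))
for bx in(-.039,-.06): 
    d=np.array([.4762+bx*np.cos(a),-.0243+bx*np.sin(a),.309])-o['position']; print(d,M.T@d/.3)
f,K,T=cam('side'); save('s1.png',f)
E
```

```text
time: 9.08
position: [0.4534, 0.1502, 0.3077]
tool_rot: [0.087, 0.996, -0.0, -0.001]
ft_force: [-0.4, 0.6, -4.2]
grip_width: 0.0141
grip_force: 12.0
[[-0.985, 0.173, -0.003], [0.173, 0.985, 0.0], [0.003, -0.0, -1.0]] [ 0.08  0.23  1.69  0.    1.22 -1.31]
turn 0.19288902531607144
[-0.01557204 -0.1816326   0.00134954] [-0.05357978 -0.6052966  -0.00444893]
[-0.03621368 -0.18549557  0.00134954] [ 0.01196128 -0.6298797  -0.00424826]
```

View pics/s1.png

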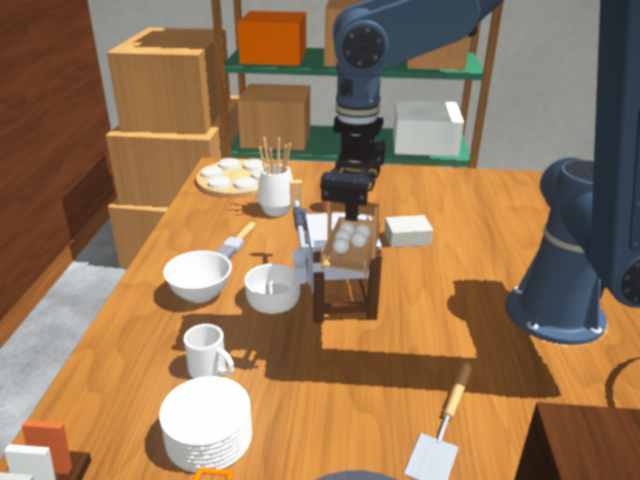

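```bash
python3 -m handwheel '[[-0.001,-0.012,0,0.004],[-0.003,-0.036,0,0.012],[-0.006,-0.072,0,0.023],[-0.01,-0.114,0,0.037],[-0.014,-0.162,0,0.052],[-0.019,-0.21,0,0.068],[-0.023,-0.258,0,0.083],[-0.028,-0.306,0,0.098],[-0.032,-0.354,0,0.114],[-0.036,-0.402,0,0.129],[-0.04,-0.45,0,0.145],[-0.045,-0.498,0,0.16],[-0.049,-0.54,0,0.174],[-0.051,-0.57,0,0.183],[-0.053,-0.59,0,0.189],[-0.054,-0.605,0,0.193],[-0.054,-0.605,0,0.193],[-0.054,-0.605,0,0.193]]'
python3 - <<'E'
from h import *
o=robot.get_obs(); M=R.from_quat(o['tool_rot']).as_matrix(); print(M.round(3).tolist(),o['q'].round(2))
a=np.radians(10.6); H=np.array([[np.cos(a),np.sin(a)],[-np.sin(a),np.cos(a)]]); print('hop',H@(o['position'][:2]-[.4762,-.0243]),np.degrees(np.arctan2(M[1,1],M[0,1])))
f,K,T=cam('top'); f2,_,_=cam('side')
out=np.hstack([cv2.resize(f[160:310,250:420],None,fx=2.4,fy=2.4),cv2.resize(f2[150:330,250:410],(320,360))])
save('c1.png',out)
E
```

```text
time: 10.63
position: [0.4388, -0.0312, 0.3088]
tool_rot: [0.639, 0.769, 0.0, -0.0]
ft_force: [-0.8, 0.7, -4.6]
grip_width: 0.0136
grip_force: 12.0
[[-0.183, 0.983, -0.0], [0.983, 0.183, 0.0], [0.0, 0.0, -1.0]] [-0.33  0.17  1.77  0.    1.2  -0.51]
hop [-0.03805867  0.00011651] 10.556531105610642
```

View pics/c1.png

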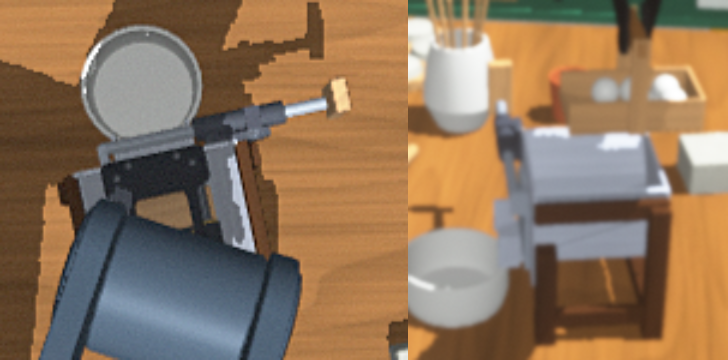

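```bash
python3 -m handwheel '[[0,0,0.04,0],[0,0,0.08,0],[0,0,0.12,0],[0,0,0.15,0],[0,0,0.159,0],[0,0,0.159,0],[0,0.012,0.164,0],[0,0.024,0.169,0],[0,0.037,0.175,0],[0,0.05,0.182,0],[0,0.05,0.182,0]]' 0 8
python3 -m handwheel '[[0,0.012,0.007,0],[0,0.025,0.014,0],[0,0.037,0.022,0],[0,0.049,0.031,0],[0,0.049,0.031,0],[0,0.049,0.031,0]]'
python3 - <<'E'
from h import *
f2,_,_=cam('side'); save('c2.png',cv2.resize(f2[170:330,270:430],(480,480),interpolation=cv2.INTER_CUBIC))
E
```

```text
time: 11.65
position: [0.4553, -0.0287, 0.2549]
tool_rot: [0.639, 0.769, 0.001, 0.001]
ft_force: [0.0, 1.4, 1.7]
grip_width: 0.0149
grip_force: 8.1
time: 12.15
position: [0.4689, -0.0261, 0.245]
tool_rot: [0.639, 0.769, 0.0, 0.001]
ft_force: [2.0, -0.2, 0.8]
grip_width: 0.0169
grip_force: 8.1
```

View pics/c2.png

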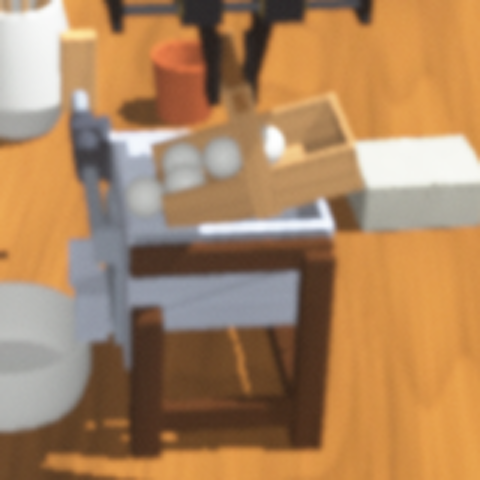

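```bash
python3 -m handwheel '[[0,0.011,0.009,0],[0,0.022,0.018,0],[0,0.033,0.028,0],[0,0.043,0.039,0],[0,0.043,0.039,0],[0,0.043,0.039,0],[0,0.052,0.05,0],[0,0.061,0.061,0],[0,0.061,0.061,0],[0,0.061,0.061,0],[0,0.061,0.061,0],[0,0.061,0.061,0]]'
python3 - <<'E'
from h import *
f2,_,_=cam('side'); save('c3.png',cv2.resize(f2[170:330,270:430],(480,480),interpolation=cv2.INTER_CUBIC))
E
```

```text
time: 13.2
position: [0.4833, -0.0228, 0.2263]
tool_rot: [0.639, 0.769, -0.002, -0.002]
ft_force: [-4.4, -1.7, 6.7]
grip_width: 0.0186
grip_force: 8.6
```

View pics/c3.png

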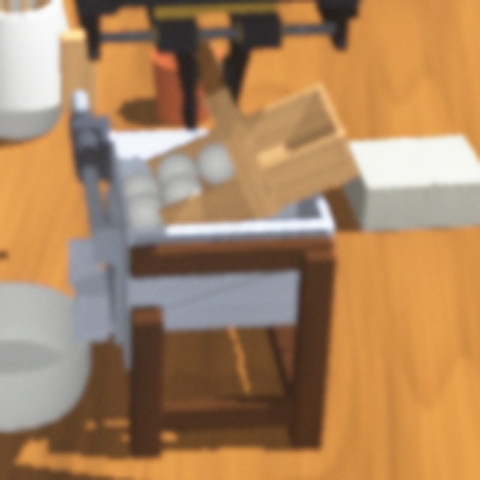

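```bash
python3 -m handwheel '[[0,-0.014,-0.009,0],[0,-0.028,-0.018,0],[0,-0.042,-0.028,0],[0,-0.042,-0.028,0],[0,-0.042,-0.028,0],[0,-0.042,-0.028,0],[0,-0.042,-0.028,0],[0,-0.042,-0.028,0]]'
python3 - <<'E'
from h import *
f2,_,_=cam('side'); save('c4.png',cv2.resize(f2[170:330,270:430],(480,480),interpolation=cv2.INTER_CUBIC))
E
```

```text
time: 13.92
position: [0.4737, -0.025, 0.2349]
tool_rot: [0.639, 0.769, -0.0, -0.0]
ft_force: [-0.5, 0.9, -2.3]
grip_width: 0.0159
grip_force: 8.3
```

View pics/c4.png

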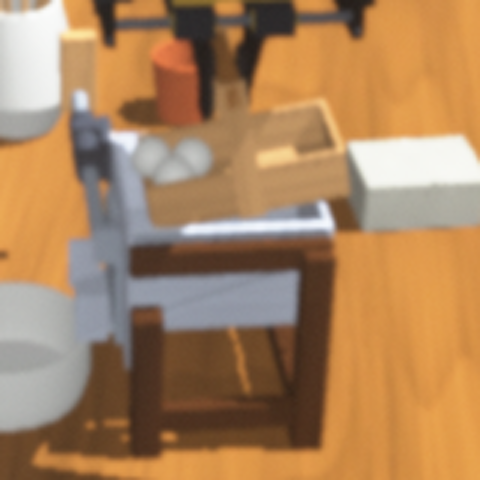

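```bash
cat > see.py <<'E'
from h import *
def see():
    for n in('side','top'):
        f,K,T=cam(n)
        for l in('ball0_center','tray','tray_lip','tray_grip'):
            for d in vision.outline_of(n,l)[:5]:
                m=d['mask']; ys,xs=np.nonzero(m)
                ang=cv2.minAreaRect(np.c_[xs,ys].astype(np.float32)) if len(xs) else 0
                print(n,l,round(d['conf'],2),np.round(d['point']),len(xs),xs.min(),xs.max(),ys.min(),ys.max(),np.round(ang[2]))
if __name__=='__main__': see()
E
python3 see.py
```

```text
side tray 0.55 [225. 351.] 2127 317 386 181 245 29.0
side tray_lip 0.78 [225. 348.] 2214 318 387 181 246 77.0
side tray_lip 0.41 [278. 314.] 8200 245 382 180 323 25.0
side tray_grip 0.87 [225. 354.] 2138 317 386 182 245 31.0
side tray_grip 0.28 [452. 440.] 2371 405 471 364 479 20.0
top tray_lip 0.56 [204. 318.] 3123 274 394 171 296 16.0
```

```bash
cat > see2.py <<'E'
from h import *
def see():
    f,K,T=cam('side'); D=vision.outline_of('side','tray'); 
    if not D: print('none'); return
    m=D[0]['mask']; ys,xs=np.nonzero(m)
    c0,c1=int(np.percentile(xs,8)),int(np.percentile(xs,92)); cols=np.arange(c0,c1)
    low=np.array([ys[xs==c].max() for c in cols if (xs==c).any()]); cc=np.array([c for c in cols if (xs==c).any()])
    p=np.polyfit(cc,low,1); r=low-np.polyval(p,cc); k=abs(r)<3; p=np.polyfit(cc[k],low[k],1)
    hull=cv2.convexHull(np.c_[xs,ys].astype(np.int32)); h=np.zeros(m.shape,np.uint8); cv2.fillConvexPoly(h,hull,1)
    hsv=cv2.cvtColor(f,cv2.COLOR_RGB2HSV); b=((h>0)&~m&(hsv[...,1]<60)&(hsv[...,2]>90)).astype(np.uint8)
    n,_,st,ce=cv2.connectedComponentsWithStats(b); 
    print('edge tilt',np.degrees(np.arctan(p[0])).round(1),'conf',round(D[0]['conf'],2),'box',xs.min(),xs.max(),ys.min(),ys.max(),'low@340',np.polyval(p,340).round(),'pale',[(int(s[4]),c.round().tolist()) for s,c in zip(st[1:],ce[1:]) if s[4]>15])
see()
E
python3 see2.py
```

```text
edge tilt -10.5 conf 0.78 box 319 386 181 245 low@340 243.0 pale [(198, [331.0, 223.0]), (30, [368.0, 239.0]), (18, [344.0, 243.0])]
```

```bash
python3 -m handwheel '[[0,0.01,0.007,0],[0,0.02,0.014,0],[0,0.028,0.02,0],[0,0.028,0.02,0],[0,0.028,0.02,0],[0,0.028,0.02,0],[0,0.028,0.02,0],[0,0.028,0.02,0]]'; python3 see2.py
```

```text
time: 15.23
position: [0.4821, -0.0235, 0.2292]
tool_rot: [0.639, 0.769, 0.0, 0.0]
ft_force: [-0.3, 0.9, 0.2]
grip_width: 0.0168
grip_force: 7.8
edge tilt -10.5 conf 0.91 box 318 383 184 246 low@340 245.0 pale [(197, [329.0, 226.0]), (24, [363.0, 241.0])]
```

```bash
python3 -m handwheel '[[0,0.006,0.006,0],[0,0.012,0.012,0],[0,0.016,0.018,0],[0,0.016,0.018,0],[0,0.016,0.018,0],[0,0.016,0.018,0],[0,0.016,0.018,0],[0,0.016,0.018,0]]'; python3 see2.py
```

```text
time: 16.0
position: [0.4869, -0.0225, 0.2241]
tool_rot: [0.639, 0.769, 0.0, 0.0]
ft_force: [-2.1, 1.4, 4.6]
grip_width: 0.0173
grip_force: 7.8
edge tilt -9.5 conf 0.9 box 316 384 185 247 low@340 245.0 pale [(80, [326.0, 215.0]), (237, [327.0, 228.0]), (22, [331.0, 246.0])]
```

```bash
python3 -m handwheel '[[0,-0.02,-0.03,0],[0,-0.05,-0.06,0],[0,-0.09,-0.07,0],[0,-0.129,-0.07,0],[0,-0.129,-0.06,0],[0,-0.129,-0.054,0],[0,-0.11,-0.044,0],[0,-0.09,-0.033,0],[0,-0.078,-0.025,0],[0,-0.067,-0.016,0],[0,-0.067,-0.016,0],[0,-0.067,-0.016,0],[0,-0.067,-0.016,0],[0,-0.067,-0.016,0]]'; python3 see2.py
python3 - <<'E'
from h import *
f,K,T=cam('side'); save('c5.png',cv2.resize(f[150:330,250:430],(540,540),interpolation=cv2.INTER_CUBIC))
E
```

```text
time: 17.27
position: [0.4688, -0.0263, 0.229]
tool_rot: [0.639, 0.769, 0.001, 0.002]
ft_force: [4.3, 2.2, 6.1]
grip_width: 0.0173
grip_force: 7.9
edge tilt -43.1 conf 0.59 box 405 470 364 479 low@340 562.0 pale [(28, [440.0, 428.0])]
```

View pics/c5.png

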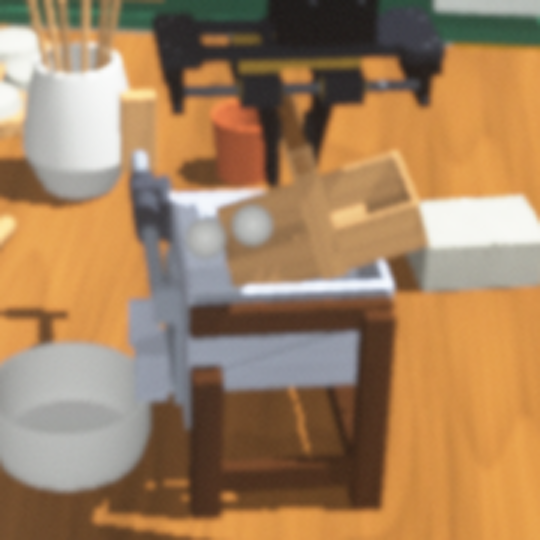

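```bash
cat > see3.py <<'E'
from h import *
for _ in range(1):
    f,K,T=cam('side'); h=cv2.cvtColor(f,cv2.COLOR_RGB2HSV)
    g=cv2.resize(cv2.cvtColor(f,cv2.COLOR_RGB2GRAY)[180:260,295:400],None,fx=4,fy=4,interpolation=cv2.INTER_CUBIC)
    c=cv2.HoughCircles(g,cv2.HOUGH_GRADIENT,1,20,param1=60,param2=16,minRadius=20,maxRadius=36)
    for x,y,r in ([] if c is None else c[0]):
        px,py=295+x/4,180+y/4; k=f[int(py)-3:int(py)+4,int(px)-3:int(px)+4].reshape(-1,3).mean(0); print('circ',round(px),round(py),round(r/4,1),k.round(),'std',f[int(py)-3:int(py)+4,int(px)-3:int(px)+4].std(0).mean().round(1))
    for d in vision.outline_of('side','ball0_center')[:6]: print('ball',np.round(d['point']),round(d['conf'],2),d['mask'].sum())
E
python3 see3.py; python3 -m handwheel '[[0,0.01,0.008,0],[0,0.016,0.014,0],[0,0.016,0.014,0],[0,0.016,0.014,0],[0,0.016,0.014,0],[0,0.016,0.014,0]]'; python3 see3.py
```

```text
circ 384 242 7.2 [108.  77.  52.] std 7.0
circ 349 200 6.9 [134.  96.  60.] std 12.5
circ 312 212 6.3 [190. 152. 122.] std 54.2
time: 18.02
position: [0.473, -0.0253, 0.2249]
tool_rot: [0.639, 0.769, 0.001, 0.001]
ft_force: [2.4, 2.9, 7.8]
grip_width: 0.018
grip_force: 9.1
circ 385 241 5.2 [107.  77.  51.] std 4.1
circ 301 222 7.1 [73. 72. 78.] std 11.3
circ 347 202 6.2 [133.  94.  58.] std 13.6
```

```bash
python3 - <<'E'
import cv2
f=cv2.imread('pics/c5.png'); g=cv2.resize(cv2.cvtColor(f,cv2.COLOR_BGR2GRAY)[90:330,135:450],None,fx=4/3,fy=4/3)
c=cv2.HoughCircles(g,cv2.HOUGH_GRADIENT,1,20,param1=60,param2=16,minRadius=20,maxRadius=36)
for x,y,r in c[0]: 
    px,py=135+x*.75,90+y*.75; print(250+px/3,150+py/3,r/4,f[int(py),int(px)])
E
python3 -m handwheel '[[0,0.006,0.006,0],[0,-0.006,-0.004,0],[0,0.006,0.006,0],[0,0,0,0],[0,0,0,0],[0,0,0,0]]'; python3 see3.py; python3 -m handwheel '[[0,-0.02,-0.03,0],[0,-0.05,-0.08,0],[0,-0.09,-0.15,0],[0,-0.12,-0.22,0],[0,-0.12,-0.3,0],[0,-0.12,-0.34,0],[0,-0.12,-0.34,0],[0,-0.12,-0.34,0]]'; python3 - <<'E'
from h import *
F=[]
for n in ['wrist']*6: c=cam(n); F.append(robot.get_obs()['ft_force'])
print(np.mean(F,0),np.std(F,0))
for l in('ball0_center','tray'): print(l,[(np.round(d['point']),round(d['conf'],2),d['mask'].sum()) for d in vision.outline_of('wrist',l)])
E
python3 see3.py; python3 see2.py
```

```text
time: 18.62
position: [0.4717, -0.0255, 0.2242]
tool_rot: [0.639, 0.769, 0.0, 0.0]
ft_force: [2.2, 0.9, 2.8]
grip_width: 0.018
grip_force: 7.8
circ 377 253 7.2 [117.  74.  47.] std 5.2
time: 19.38
position: [0.4348, -0.0318, 0.3259]
tool_rot: [0.639, 0.769, -0.001, -0.001]
ft_force: [-1.0, 0.5, -3.1]
grip_width: 0.014
grip_force: 8.0
[-0.06306907  0.09713832 -2.72124975] [0.56829028 0.30749229 0.49011696]
ball0_center [(array([ 30., 595.]), 0.47, np.int64(3839))]
tray [(array([230., 318.]), 0.89, np.int64(19265))]
edge tilt -1.2 conf 0.73 box 328 400 140 204 low@340 203.0 pale [(18, [348.0, 161.0]), (16, [379.0, 163.0])]Traceback (most recent call last):
  File "<stdin>", line 4, in <module>
TypeError: 'NoneType' object is not subscriptable
```

```bash
python3 - <<'E'
from h import *
f,K,T=cam('wrist'); D=vision.outline_of('wrist','tray'); m=D[0]['mask']; ys,xs=np.nonzero(m); print(xs.min(),xs.max(),ys.min(),ys.max(),m.sum())
h=cv2.cvtColor(f,cv2.COLOR_RGB2HSV)
hull=cv2.convexHull(np.c_[xs,ys].astype(np.int32)); H=np.zeros(m.shape,np.uint8); cv2.fillConvexPoly(H,hull,1)
b=((H>0)&(h[...,1]<60)&(h[...,2]>90)).astype(np.uint8); n,_,st,ce=cv2.connectedComponentsWithStats(b); print('pale in tray',[(int(s[4]),c.round()) for s,c in zip(st[1:],ce[1:]) if s[4]>30])
o=robot.get_obs(); M=R.from_quat(o['tool_rot']).as_matrix(); print(o['position'],M.T@(np.array([.4692,.3305,.32])-o['position'])/.3,o['q'].round(2))
for l in ('ball0_center',):
    for n in('top','side'):
        cam(n); print(n,[(np.round(d['point']),round(d['conf'],2),d['mask'].sum()) for d in vision.outline_of(n,l)])
E
```

```text
195 448 183 348 18836
pale in tray [(123, array([297., 187.])), (372, array([364., 188.])), (2271, array([259., 223.])), (303, array([439., 222.])), (36, array([282., 263.]))]
[ 0.43614789 -0.03192841  0.32621872] [1.16757776 0.32923116 0.02073008] [-0.33  0.15  1.74 -0.    1.25 -0.51]
top []
side []
```

```bash
python3 - <<'E'
from h import *
f,K,T=cam('wrist'); D=vision.outline_of('wrist','tray'); m=D[0]['mask']; h=cv2.cvtColor(f,cv2.COLOR_RGB2HSV)
b=((h[...,1]<60)&(h[...,2]>90)).astype(np.uint8); b[:160]=0;b[350:]=0; n,L,st,ce=cv2.connectedComponentsWithStats(b)
for i in range(1,n):
    if st[i][4]>200:
        q=L==i; c,_=cv2.findContours(q.astype(np.uint8),0,2); (x,y),r=cv2.minEnclosingCircle(c[0]); print(st[i],ce[i].round(),'fill',round(st[i][4]/(np.pi*r*r),2),f[q].mean(0).round())
print('tray mask at (259,223):',m[205:245:5,240:280:5].astype(int).tolist()); print(f[223,200:450:10].tolist())
E
```

```text
[  288   160   240    98 11874] [435. 193.] fill 0.26 [159. 161. 160.]
[ 545  170   95  117 8075] [595. 225.] fill 0.63 [230. 230. 226.]
[ 199  198   96   56 2222] [260. 223.] fill 0.27 [255. 249. 201.]
[ 577  288   63   31 1515] [609. 303.] fill 0.41 [129. 134. 140.]
[ 499  318   52   32 1102] [522. 333.] fill 0.44 [192. 194. 199.]
tray mask at (259,223): [[0, 0, 0, 0, 0, 0, 0, 0], [0, 0, 0, 0, 0, 0, 0, 0], [0, 0, 0, 0, 0, 0, 0, 0], [0, 0, 0, 0, 0, 0, 0, 0], [0, 0, 0, 0, 0, 0, 0, 0], [0, 0, 0, 0, 0, 0, 0, 0], [0, 0, 0, 0, 0, 0, 0, 0], [0, 0, 0, 0, 0, 0, 0, 0]]
[[255, 247, 193], [124, 98, 71], [165, 129, 93], [185, 147, 105], [187, 147, 107], [255, 250, 205], [255, 249, 201], [255, 249, 200], [255, 248, 200], [183, 145, 104], [184, 145, 103], [144, 102, 63], [146, 105, 65], [138, 99, 59], [126, 94, 62], [179, 141, 101], [178, 140, 101], [178, 139, 101], [179, 142, 102], [184, 145, 103], [180, 142, 101], [172, 136, 96], [179, 141, 102], [165, 132, 94], [111, 113, 118]]
```

```bash
python3 -m handwheel '[[0.06,0.015,0,0],[0.18,0.05,0,0],[0.3,0.08,0,0],[0.42,0.115,0,0],[0.54,0.15,0,0],[0.66,0.185,0,0],[0.78,0.22,0,0],[0.84,0.235,0,0],[0.877,0.245,0,0],[0.877,0.245,0.1,0],[0.877,0.245,0.22,0],[0.877,0.245,0.34,0],[0.877,0.245,0.46,0],[0.877,0.245,0.58,0],[0.877,0.245,0.68,0],[0.877,0.245,0.74,0],[0.877,0.245,0.76,0],[0.877,0.245,0.77,0],[0.877,0.245,0.77,0]]'
```

```text
time: 21.97
position: [0.461, 0.2399, 0.0954]
tool_rot: [0.639, 0.769, 0.0, 0.0]
ft_force: [0.4, 0.1, -2.8]
grip_width: 0.0133
grip_force: 8.0
```

```bash
python3 see2.py; python3 - <<'E'
from h import *
f,K,T=cam('top')
g=cv2.resize(cv2.cvtColor(f,cv2.COLOR_RGB2GRAY)[215:300,275:365],None,fx=4,fy=4,interpolation=cv2.INTER_CUBIC)
c=cv2.HoughCircles(g,cv2.HOUGH_GRADIENT,1,20,param1=60,param2=14,minRadius=22,maxRadius=34)
H=np.array([.4762,-.0243]);a=np.radians(10.6)
for x,y,r in ([] if c is None else c[0]):
    p=onplane(K,T,(215+y/4,275+x/4),.11)[:2]-H; print('circ',(275+x/4,215+y/4,r/4),(np.array([[np.cos(a),np.sin(a)],[-np.sin(a),np.cos(a)]])@p).round(3))
print([(np.round(d['point']),round(d['conf'],2)) for d in vision.look_for('top','ball0_center')])
E
```

```text
edge tilt -2.8 conf 0.59 box 302 382 309 385 low@340 383.0 pale []
circ (np.float32(327.375), np.float32(251.125), np.float32(6.65)) [ 0.01  -0.016]
circ (np.float32(318.375), np.float32(243.375), np.float32(5.8)) [0.032 0.   ]
circ (np.float32(316.375), np.float32(233.375), np.float32(6.65)) [ 0.056 -0.   ]
circ (np.float32(329.875), np.float32(264.875), np.float32(8.075)) [-0.022 -0.015]
circ (np.float32(321.625), np.float32(232.625), np.float32(7.2)) [ 0.055 -0.012]
circ (np.float32(317.125), np.float32(282.875), np.float32(6.975)) [-0.056  0.022]
circ (np.float32(349.375), np.float32(261.125), np.float32(7.75)) [-0.023 -0.061]
[(array([239., 318.]), 0.44)]
```

```bash
python3 -m handwheel '[[0,0,0.02,0],[0,0,0.035,0],[0,0,0.035,0]]' | sed -n 2p\;4p; for i in 1; do python3 -m handwheel '[[0,0,0.01,0],[0,0,0.01,0]]' | sed -n 2p\;4p; python3 -m handwheel '[[0,0,0.01,0],[0,0,0.01,0]]' | sed -n 2p\;4p; python3 -m handwheel '[[0,0,0.01,0],[0,0,0.01,0]]' | sed -n 2p\;4p; done
python3 - <<'E'
from h import *
f,K,T=cam('top'); b=cv2.imread('pics/top0.png')[:,:,::-1]
d=cv2.absdiff(f,b).max(2); s=d[225:295,278:362]>35; n,L,st,ce=cv2.connectedComponentsWithStats(s.astype(np.uint8))
print([(int(q[4]),(c+[278,225]).round().tolist()) for q,c in zip(st[1:],ce[1:]) if q[4]>20])
E
```

```text
position: [0.4598, 0.24, 0.0842]
ft_force: [0.3, -0.7, -2.6]
position: [0.46, 0.2401, 0.0813]
ft_force: [0.3, 0.3, -2.5]
position: [0.4601, 0.2401, 0.0783]
ft_force: [-0.7, -0.3, -2.2]
position: [0.4601, 0.2401, 0.0753]
ft_force: [0.5, -0.3, -3.2]
[(453, [320.0, 240.0])]
```

```bash
for i in 1; do python3 -m handwheel '[[0,0,0.01,0],[0,0,0.01,0]]' | sed -n 2p\;4p; python3 -m handwheel '[[0,0,0.007,0],[0,0,0.007,0]]' | sed -n 2p\;4p; python3 -m handwheel '[[0,0,0.007,0],[0,0,0.007,0]]' | sed -n 2p\;4p; python3 -m handwheel '[[0,0,0.007,0],[0,0,0.007,0]]' | sed -n 2p\;4p; done
```

```text
position: [0.4601, 0.2401, 0.0724]
ft_force: [1.0, -0.1, -2.1]
position: [0.4605, 0.2402, 0.0705]
ft_force: [0.5, -0.1, -0.7]
position: [0.4608, 0.2407, 0.0692]
ft_force: [-0.2, 1.3, 3.0]
position: [0.4609, 0.2406, 0.0675]
ft_force: [-1.2, 1.1, 6.1]
```

```bash
python3 -m handwheel '[[0,0,0,0],[0,0,0,0],[0,0,0,0],[0,0,0,0],[0,0,0,0],[0,0,0,0],[0,0,0,0],[0,0,0,0]]' 60; python3 -m handwheel '[[0,0,-0.05,0],[0,0,-0.1,0],[0,0,-0.2,0],[0,0,-0.33,0],[0,0,-0.46,0],[0,0,-0.6,0],[0,0,-0.7,0],[0,0,-0.8,0],[0,0,-0.8,0],[0,0,-0.8,0]]'
python3 - <<'E'
from fit import *
o=robot.get_obs(); M=R.from_quat(o['tool_rot']).as_matrix(); print(M.round(3).tolist(),o['q'].round(2))
f,K,T=cam('top'); D=vision.outline_of('top','tray'); print([(d['point'],round(d['conf'],2),d['mask'].sum()) for d in D]); 
print('tray at',onplane(K,T,D[0]['point'],.03).round(3) if D else '')
b=cv2.imread('pics/top0.png')[:,:,::-1]
d=cv2.absdiff(f,b).max(2)
for th in(15,25,35):
    s=d[220:300,275:365]>th; n,L,st,ce=cv2.connectedComponentsWithStats(s.astype(np.uint8)); print(th,[(q.tolist(),(c+[275,220]).round().tolist()) for q,c in zip(st[1:],ce[1:]) if q[4]>20])
D=vision.outline_of('top','paddle'); print([(d['point'],round(d['conf'],2),d['mask'].sum()) for d in D]); rays=[ray(K,T,D[0]['point'])]; print('paddle top cam@.2',onplane(K,T,D[0]['point'],.205))
f,K,T=cam('side'); D=vision.outline_of('side','paddle'); print([(d['point'],round(d['conf'],2),d['mask'].sum()) for d in D]); 
if D: print(tri(rays+[ray(K,T,D[0]['point'])]))
E
```

```text
time: 24.3
position: [0.4603, 0.2401, 0.0664]
tool_rot: [0.639, 0.769, -0.0, -0.0]
ft_force: [-0.8, 0.3, 1.1]
grip_width: 0.051
grip_force: 0.0
time: 25.13
position: [0.4611, 0.2404, 0.3083]
tool_rot: [0.639, 0.769, 0.002, 0.001]
ft_force: [0.3, -0.7, -1.3]
grip_width: 0.0525
grip_force: 0.0
[[-0.183, 0.983, 0.005], [0.983, 0.183, 0.001], [0.0, 0.005, -1.0]] [ 0.27  0.29  1.6  -0.    1.25  0.08]
[([267.2, 215.0], 0.94, np.int64(2135))]
tray at [0.457 0.241 0.03 ]
15 [([0, 0, 8, 25, 109], [277.0, 230.0]), ([65, 0, 9, 12, 35], [345.0, 225.0]), ([28, 2, 49, 57, 1082], [323.0, 245.0]), ([13, 12, 9, 9, 27], [293.0, 236.0]), ([12, 29, 11, 8, 23], [292.0, 252.0]), ([65, 31, 14, 9, 34], [348.0, 255.0]), ([66, 39, 10, 11, 42], [345.0, 264.0]), ([22, 40, 12, 6, 25], [303.0, 263.0]), ([79, 45, 5, 12, 24], [356.0, 270.0]), ([72, 50, 13, 12, 35], [353.0, 277.0])]
25 [([0, 0, 6, 25, 87], [277.0, 230.0]), ([29, 5, 31, 34, 522], [320.0, 240.0])]
35 [([0, 0, 5, 25, 83], [276.0, 230.0]), ([29, 5, 30, 33, 443], [320.0, 240.0])]
[([213.9, 327.5], 0.69, np.int64(574))]
paddle top cam@.2 [ 0.56653694 -0.04069415  0.205     ]
[([248.9, 307.8], 0.68, np.int64(373))]
[ 0.56402592 -0.04131757  0.10851129]
```

```bash
python3 -m handwheel '[[-0.03,0.004,0,0.01],[-0.1,0.01,0,0.028],[-0.18,0.02,0,0.046],[-0.27,0.03,0,0.064],[-0.36,0.04,0,0.082],[-0.45,0.05,0,0.1],[-0.54,0.06,0,0.118],[-0.62,0.07,0,0.136],[-0.68,0.08,0,0.154],[-0.72,0.086,0,0.172],[-0.723,0.086,0,0.19],[-0.723,0.086,0,0.208],[-0.723,0.086,0,0.226],[-0.723,0.086,0,0.242],[-0.723,0.086,0,0.25],[-0.723,0.086,0,0.25],[-0.723,0.086,0,0.25]]' 42
python3 - <<'E'
from h import *
f=cv2.imread('pics/top0.png')[:,:,::-1]; _,K,T=cam('top')
hsv=cv2.cvtColor(np.ascontiguousarray(f),cv2.COLOR_RGB2HSV)[190:215,380:402]; 
print('unproj',onplane(K,T,(200,391.75),.214))
o=robot.get_obs(); M=R.from_quat(o['tool_rot']).as_matrix(); print(np.degrees(np.arctan2(M[1,1],M[0,1])),M.T@(np.array([.5912,-.1767,.185])-o['position'])/.3,o['q'].round(2))
E
```

```text
time: 26.8
position: [0.5249, 0.0317, 0.3053]
tool_rot: [0.996, 0.092, -0.001, -0.0]
ft_force: [0.1, -0.5, -0.2]
grip_width: 0.0367
grip_force: 0.0
unproj [ 0.59149377 -0.17565824  0.214     ]
-79.39431381826529 [0.08982876 0.7235679  0.40120891] [-0.15  0.31  1.58 -0.    1.25  1.23]
```

```bash
python3 -m handwheel '[[0.01,0.05,0,0],[0.02,0.15,0,0],[0.035,0.28,0,0],[0.05,0.41,0,0],[0.065,0.53,0,0],[0.08,0.63,0,0],[0.088,0.69,0,0],[0.09,0.722,0,0],[0.09,0.722,0,0],[0.09,0.722,0,0]]'
python3 - <<'E'
from h import *
o=robot.get_obs(); M=R.from_quat(o['tool_rot']).as_matrix()
f,K,T=cam('wrist'); W=np.array([.5912,-.1767,0]); a=np.radians(10.6)
pc=[W+[0,0,.214]]+[W+np.array([np.cos(a)*x-np.sin(a)*y,np.sin(a)*x+np.cos(a)*y,.214]) for x in(-.015,.015) for y in(-.007,.007)]
print('pred',proj(K,T,pc).round(1).tolist())
for l in('paddle',): print([(np.round(d['point']),round(d['conf'],2),d['mask'].sum(),[int(v) for v in (np.nonzero(d['mask'])[1].min(),np.nonzero(d['mask'])[1].max(),np.nonzero(d['mask'])[0].min(),np.nonzero(d['mask'])[0].max())]) for d in vision.outline_of('wrist',l)])
c=proj(K,T,pc)[0].astype(int); h=cv2.cvtColor(f,cv2.COLOR_RGB2HSV)
print('row',[(int(x),f[c[1],x].tolist()) for x in range(c[0]-40,c[0]+41,4)])
print('col',[(int(y),f[y,c[0]].tolist()) for y in range(c[1]-36,min(c[1]+37,480),4)])
print(o['position'],M.T@(np.array([.5912,-.1767,.185])-o['position'])/.3)
E
```

```text
time: 27.68
position: [0.591, -0.1757, 0.3059]
tool_rot: [0.996, 0.092, -0.001, -0.001]
ft_force: [0.1, 0.5, -0.1]
grip_width: 0.0367
grip_force: 0.0
pred [[322.7, 238.7], [332.0, 258.0], [313.4, 258.0], [332.3, 218.8], [313.1, 218.8]]
[(array([223., 155.]), 0.71, np.int64(3592), [69, 330, 203, 254])]
row [(282, [237, 173, 100]), (286, [237, 173, 99]), (290, [238, 175, 99]), (294, [238, 177, 101]), (298, [236, 173, 100]), (302, [235, 174, 99]), (306, [234, 169, 96]), (310, [231, 165, 96]), (314, [254, 242, 184]), (318, [255, 252, 210]), (322, [255, 247, 193]), (326, [255, 246, 191]), (330, [204, 157, 108]), (334, [230, 166, 96]), (338, [234, 172, 99]), (342, [235, 171, 98]), (346, [233, 170, 98]), (350, [230, 167, 94]), (354, [226, 162, 94]), (358, [223, 159, 91]), (362, [222, 155, 92])]
col [(202, [230, 165, 95]), (206, [139, 112, 80]), (210, [138, 111, 79]), (214, [136, 108, 78]), (218, [243, 206, 145]), (222, [255, 250, 201]), (226, [255, 251, 206]), (230, [255, 250, 202]), (234, [255, 252, 209]), (238, [255, 247, 193]), (242, [255, 248, 196]), (246, [255, 248, 197]), (250, [255, 250, 204]), (254, [253, 229, 163]), (258, [233, 170, 97]), (262, [227, 161, 93]), (266, [237, 174, 101]), (270, [231, 167, 95]), (274, [232, 169, 97])]
[ 0.59095041 -0.17574374  0.30586381] [0.00068911 0.0039746  0.40287265]
```

```bash
python3 -m handwheel '[[0,0,0.06,0],[0,0,0.16,0],[0,0,0.26,0],[0,0,0.34,0],[0,0,0.38,0],[0,0,0.402,0],[0,0,0.402,0]]'; python3 -m handwheel '[[0,0,0,0],[0,0,0,0],[0,0,0,0],[0,0,0,0],[0,0,0,0],[0,0,0,0],[0,0,0,0],[0,0,0,0],[0,0,0,0],[0,0,0,0]]' 0 50
```

```text
time: 28.37
position: [0.5905, -0.1746, 0.1845]
tool_rot: [0.996, 0.093, -0.001, -0.001]
ft_force: [-0.6, 0.6, -0.0]
grip_width: 0.0365
grip_force: 0.0
time: 29.2
position: [0.5918, -0.1755, 0.1869]
tool_rot: [0.996, 0.092, 0.001, -0.001]
ft_force: [-1.0, 4.4, 6.1]
grip_width: 0.014
grip_force: 50.0
```

```bash
python3 -m handwheel '[[0,0.015,0,0],[0,0.04,0,0],[0,0.07,0,0],[0,0.1,0,0],[0,0.13,0,0],[0,0.16,0,0],[0,0.19,0,0],[0,0.22,0,0],[0,0.245,0,0],[0,0.26,0,0],[0,0.267,0,0],[0,0.267,0,0],[0,0.267,0,0],[0,0.267,0,0],[0,0.267,0,0],[0,0.267,0,0]]'
cat > fin.py <<'E'
from h import *
from scipy.ndimage import label
o=robot.get_obs(); a=np.radians(10.6); H=np.array([[np.cos(a),np.sin(a)],[-np.sin(a),np.cos(a)]]); O=np.array([.4762,-.0243])
g=lambda p:H@(np.array(p)[:2]-O)
print('grip hop',g(o['position']).round(4),'travel from start pose',-(g(o['position'])-g([.5918,-.1755]))[1].round(4),o['grip_width'],o['ft_force'].round(1))
f,K,T=cam('top'); b=cv2.imread('pics/top0.png')[:,:,::-1]; d=cv2.absdiff(f,b).max(2)
for nm,s in(('hopper',np.s_[222:300,280:365]),('crock',np.s_[168:222,283:336])):
    m=(d[s]>25).astype(np.uint8); n,L,st,ce=cv2.connectedComponentsWithStats(m); print(nm,[(q.tolist(),(c+[s[1].start,s[0].start]).round().tolist()) for q,c in zip(st[1:],ce[1:]) if q[4]>20])
print('tray',[(d['point'],round(d['conf'],2)) for d in vision.look_for('top','tray')])
print('balls',[(d['point'],round(d['conf'],2)) for d in vision.look_for('top','ball0_center')],[(d['point'],round(d['conf'],2)) for d in (cam('side') and vision.look_for('side','ball0_center'))])
# brightness along rod axis
for y in np.arange(-.115,-.17,-.003):
    w=O+H.T@np.array([.085,y]); u=proj(K,T,[[*w,.167]])[0]; print(round(y,3),cv2.getRectSubPix(np.ascontiguousarray(f),(1,1),tuple(map(float,u)))[0,0].tolist(),end=' ')
E
python3 fin.py
```

```text
time: 30.53
position: [0.6056, -0.2504, 0.1869]
tool_rot: [0.996, 0.092, -0.0, -0.004]
ft_force: [-1.8, 12.2, 9.4]
grip_width: 0.0139
grip_force: 50.1
grip hop [ 0.0856 -0.2461] travel from start pose 0.0762 0.013907143683368156 [-1.8 12.2  9.4]
hopper [([0, 0, 85, 78, 4831], [317.0, 262.0]), ([78, 0, 7, 15, 66], [361.0, 228.0]), ([43, 62, 21, 5, 22], [333.0, 286.0])]
crock [([0, 0, 53, 54, 1715], [306.0, 193.0]), ([40, 0, 13, 15, 81], [331.0, 173.0])]
tray [([266.9, 215.4], 0.61)]
balls [([189.8, 311.4], 0.73)] [([280.8, 274.3], 0.59), ([275.4, 199.0], 0.17)]
-0.115 [56, 58, 67] -0.118 [55, 59, 66] -0.121 [56, 59, 64] -0.124 [75, 82, 89] -0.127 [107, 119, 132] -0.13 [105, 116, 128] -0.133 [109, 116, 125] -0.136 [103, 113, 124] -0.139 [126, 139, 151] -0.142 [216, 226, 235] -0.145 [236, 246, 251] -0.148 [233, 244, 253] -0.151 [230, 240, 248] -0.154 [232, 241, 247] -0.157 [233, 244, 252] -0.16 [229, 240, 249] -0.163 [232, 241, 247] -0.166 [240, 248, 252] -0.169 [180, 185, 192]
```

```bash
python3 -m handwheel '[[0,0.006,0,0],[0,0.013,0,0],[0,0.013,0,0],[0,0.013,0,0],[0,0.013,0,0],[0,0.013,0,0],[0,0.013,0,0],[0,0.013,0,0],[0,0.013,0,0],[0,0.013,0,0]]'
python3 fin.py | head -1; python3 - <<'E'
from h import *
f,K,T=cam('top'); a=np.radians(10.6); H=np.array([[np.cos(a),np.sin(a)],[-np.sin(a),np.cos(a)]]); O=np.array([.4762,-.0243])
g=cv2.resize(cv2.cvtColor(f,cv2.COLOR_RGB2GRAY)[165:225,280:340],None,fx=6,fy=6,interpolation=cv2.INTER_CUBIC)
c=cv2.HoughCircles(g,cv2.HOUGH_GRADIENT,1,45,param1=50,param2=14,minRadius=30,maxRadius=42)
for x,y,r in ([] if c is None else c[0]):
    p=onplane(K,T,(165+y/6,280+x/6),.021)[:2]; print('circ',round(280+x/6),round(165+y/6),round(r/6,1),(H@(p-O)).round(3))
b=cv2.imread('pics/top0.png')[:,:,::-1]; d=cv2.absdiff(f,b).max(2)
# trough floor visibility: compare to background, by hopper coordinates (y=0), floor line
for x in np.arange(-.06,.066,.01):
    w=O+H.T@np.array([x,0]); u=proj(K,T,[[*w,.102-.325*x+.012]])[0].astype(int); print(round(x,2),u.tolist(),f[u[1],u[0]].tolist(),b[u[1],u[0]].tolist())
E
```

```text
time: 31.62
position: [0.6063, -0.254, 0.1869]
tool_rot: [0.996, 0.092, -0.0, -0.004]
ft_force: [-2.0, 12.1, 8.6]
grip_width: 0.014
grip_force: 50.1
grip hop [ 0.0856 -0.2497] travel from start pose 0.0798 0.014044712492865733 [-2.  12.1  8.6]
circ 293 196 6.1 [0.165 0.038]
circ 325 193 6.2 [ 0.155 -0.041]
circ 311 192 6.7 [ 0.164 -0.008]
circ 306 183 6.0 [0.191 0.   ]
-0.06 [326, 283] [136, 141, 152] [113, 118, 128]
-0.05 [325, 278] [133, 140, 151] [117, 123, 130]
-0.04 [324, 274] [134, 141, 151] [112, 116, 126]
-0.03 [323, 269] [226, 233, 241] [197, 206, 218]
-0.02 [323, 265] [221, 225, 236] [196, 200, 216]
-0.01 [322, 261] [222, 229, 237] [192, 200, 213]
0.0 [321, 256] [224, 230, 239] [192, 200, 217]
0.01 [320, 252] [222, 228, 237] [192, 202, 216]
0.02 [319, 248] [222, 227, 236] [194, 203, 219]
0.03 [318, 244] [221, 228, 237] [194, 202, 217]
0.04 [317, 240] [225, 231, 239] [194, 200, 218]
0.05 [316, 235] [224, 229, 239] [194, 204, 220]
0.06 [316, 231] [222, 229, 239] [195, 202, 217]
```

```bash
python3 - <<'E'
from h import *
f,K,T=cam('top'); a=np.radians(10.6); H=np.array([[np.cos(a),np.sin(a)],[-np.sin(a),np.cos(a)]]); O=np.array([.4762,-.0243])
for y in(-.02,.02):
    print(y,[int(f[tuple(proj(K,T,[[*(O+H.T@np.array([x,y])),.114-.325*x]])[0].astype(int)[::-1])][1]) for x in np.arange(-.06,.066,.01)])
g=cv2.resize(cv2.createCLAHE(4,(4,4)).apply(cv2.cvtColor(f,cv2.COLOR_RGB2GRAY)[165:225,280:340]),None,fx=6,fy=6,interpolation=cv2.INTER_CUBIC)
for p2 in(11,8):
  c=cv2.HoughCircles(g,cv2.HOUGH_GRADIENT,1,60,param1=40,param2=p2,minRadius=31,maxRadius=40); print(p2,[(H@(onplane(K,T,(165+y/6,280+x/6),.021)[:2]-O)).round(3).tolist() for x,y,r in ([] if c is None else c[0])])
f,K,T=cam('side')
C=O+H.T@np.array([.150,0]); print('crock px side',proj(K,T,[[*C,.02]]).round())
for n in('side','top','wrist'):
    cam(n); print(n,[(np.round(d['point']).tolist(),round(d['conf'],2),int(d['mask'].sum())) for d in vision.outline_of(n,'ball2_center')])
E
```

```text
-0.02 [142, 142, 137, 230, 228, 227, 225, 226, 227, 229, 230, 229, 229]
0.02 [88, 139, 140, 231, 228, 230, 226, 228, 227, 228, 232, 178, 138]
11 [[0.118, 0.02], [0.164, -0.009], [0.192, 0.002], [0.154, -0.039], [0.201, -0.065], [0.163, 0.038], [0.118, 0.056], [0.097, -0.023], [0.127, -0.03], [0.184, -0.036], [0.16, -0.073], [0.193, 0.031], [0.23, 0.04], [0.092, 0.025]]
8 [[0.118, 0.02], [0.164, -0.009], [0.192, 0.002], [0.154, -0.039], [0.163, 0.035], [0.201, -0.065], [0.118, 0.056], [0.097, -0.023], [0.127, -0.03], [0.23, 0.04], [0.145, 0.009], [0.188, -0.029], [0.192, 0.032], [0.095, -0.06], [0.16, -0.073], [0.093, 0.017], [0.223, -0.051], [0.128, -0.057], [0.138, 0.071]]
crock px side [[275. 290.]]
side [([269.0, 324.0], 0.61, 8995), ([290.0, 258.0], 0.59, 43)]
top []
wrist [([98.0, 36.0], 0.66, 1229)]
```

```bash
python3 -c "
from rig import job; print(job.hand_in())"
```

```text
the job is handed in; nothing more can be done
None
```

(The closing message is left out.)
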